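Fish the cash-box key out of the price-board slot

TASK

The cash-box key has slipped into the narrow slot of the oak price-board stand. Take the hooked pick from its holder and, keeping it upright, reach its prong into the slot behind the key and drag the key out of the open end into the blue change tray, feeling your way gently along the slot floor and over the rubber pad. Then put the pick back in its holder as it stood and let go; do not touch the key with the gripper and leave the other goods where they are.

Things in the scene. Friction and masses are not known exactly. Their poses are not given: they have to be found in the camera images.
- stand: Fixed oak block, 210 (x) x 70 (y) x 42 mm high, metal-faced top, origin at the centre of its underside. A slot 14 mm wide runs along x on its centre line (y = 0), open at the top and at the -x end, closed by a 12 mm wall at the +x end. The flat slot floor lies 16 mm above the origin. On it is a fixed rubber pad (see slot_mouth).
- slot_mouth (a point): Mid slot floor at the stand's open end (stand x -105, y 0, z 16 mm). A black rubber pad fills the slot's width, its middle somewhere 48 to 78 mm inside this mouth, not measured: feel for it. Along x it rises 8 mm on a ramp 24 mm long, is flat for 8 mm, and falls 8 mm over 24 mm. A prong held level runs hard into it.
- key: Cash-box key flat in the slot, 48 (x) x 12 (y) x 5 mm, 20 to 45 g, origin in the middle of its underside. Red plastic bow at its +x end (x = +4 to +24 mm), brass blade to -x. It starts between pad and closed end, x axis along the stand's, the bow towards the closed end with 25 mm or more of free floor behind it.
- tray: Fixed open blue change tray, 130 (x) x 120 (y) x 12 mm high, walls 4 mm, origin at the centre of its underside. It stands just before the slot mouth, its x axis along the stand's; its rim lies 4 mm lower than the slot floor.
- holder: Fixed grey block, 90 (x) x 60 (y) x 50 mm high, origin at the centre of its underside, with an 16 x 16 mm pocket, 46 mm deep, in its top, centred at x = +24, y = 0 mm, for the pick's prong.
- pick: Hooked pick, 120 g, upright in the holder, axes along the holder's. Origin on the handle's axis in the plane of the flange's underside, which rests on the holder's top, over the holder's origin. Orange handle 24 (x) x 18 (y) mm, z = 6 to 66 mm, to be gripped across y; steel flange, 32 mm diameter, z = 0 to 6 mm. A 10 mm wide neck (z = 0 to 8 mm) leads to the prong at x = +24 mm.
- pick_tip (a point): Lowest point of the pick's round steel prong, 8 mm thick with a ball end, which points down: x = +24, y = 0, z = -42 mm in the pick's frame. The pick bends, and the job fails, if it is pressed on the stand, pad or key with more than 15 N; pressed down with over 8 N or dragged with over 4 N it slowly twists over in the grip; a lean of 0.1 rad also fails. 3 N is enough.
- jar: Bystander: loose jar with yellow cap, 64 mm wide, 75 mm high, origin at the centre of its underside.
- terminal: Bystander: loose black card terminal, 75 x 150 x 32 mm, origin at the centre of its underside.
- ham: Bystander: loose wrapped block of ham, 100 x 70 x 46 mm, origin at the centre of its underside.
Things that resemble listed ones, but are neither listed nor needed, are in the scene too. There is more than one size of the stand; the one meant has the size given above.

How it is judged:
By the outcome, as a careful person would: the job done as asked, in the order asked, and still so for the second after the job is handed in, with the robot touching nothing.
It also fails if it takes over 72 s, if anything falls off the work surface, if the arm or the gripper's body presses on something with over 40 N, if the wrist force passes 120 N, or if a joint passes its speed limit or range.

ROBOT

A 6-joint arm with a two-finger parallel gripper is mounted at the origin on the work surface. World frame = base frame: x ahead of the robot, y to its left, z up, the work surface at z = 0. Lengths are in m, angles in degrees, forces in N, time in s.
With the tool pointing down it reaches from about 0.3 to 0.75 m from the base axis. Payload 8.5 kg.
Tool frame: the origin (TCP) lies on the centre line of the jaws, within the pads' length; the fingertips stand 14 mm ahead of it and the grasp point (between the pads) lies 5 mm behind it (ctrl.nose_length is the distance from the TCP to the fingertips, in m); z points along the fingers, y is the line along which they close (so a half turn about z gives the same grasp; the last joint's range is limited). The gripper opens to 88 mm and grips with 3 to 60 N. Pads are 18 mm wide; open, the fingers measure 123 mm over their backs; the gripper's body (75 mm by 187 mm) begins 45 mm behind the grasp point.
Start: joints at [63.982, 21.807, 74.336, -0, 83.858, -12.336], TCP at [0.13, 0.534, 0.226] pointing down, gripper open.
Joint ranges: [-178.18, 178.18], [-50.72, 133.34], [12.68, 142.11], [-81.47, 261.47], [9.98, 163.14], [-165.26, 165.26]. Speed limits (degrees/s): [136.94, 136.94, 180, 180, 180, 180].

INTERFACE

Orientations are given as a 3x3 rotation matrix whose columns are the frame's x, y, z axes.
In Python, from plant import telemetry, optics, ctrl gives the robot as it stands.
- The arm moves only by the shell command python3 -m pendant 'ROWS' [OPENING]. ROWS is JSON, a list of rows, each an object of numbers: "tx", "ty", "tz": the shift along the tool's x, y, z in m; "spin": the turn about the tool's z in rad. A call has 1 to 12 rows; each row is the pose to reach, as a shift and turn from the pose commanded when the call began, along the tool's axes at that moment; what a row does not reach only later rows make up. A row lasts 1/8 s, in which the tool goes at most 62.5 mm and 10.7 degrees, less where a joint would pass 70% of its speed; a pose out of reach is approached as far as the arm can. A call with a gripper value outside its range is refused whole. OPENING is the closure, from 0 (fully open) to 1 (shut), set as the call begins (- or left out, the last holds). The fingers move at their own pace and stop on an object; the grip force is fixed at half the most. Time passes only in rows, so rows that repeat a pose let the fingers close. It gives the time, the measured TCP pose, the force, the opening and the grip force at its end, in the units of the state.
- telemetry.observe(): the state, without advancing time (a new reading comes with each control period).
- optics.grab_frame(name): name is "side" or "top" or "wrist"; returns a dict with "color" (384x512x3 uint8, red, green, blue), "fx", "fy", "cx", "cy" (pixels), "R" (3x3) and "t" (3): a world point X has camera coordinates R X + t. Camera axes: x right, y down, z forward; pixel columns grow to the right and rows downward; lengths in m; the calibration is good to about 2 mm. A picture is of the moment at which its call begins. There is no depth.
- ctrl.sign_off(): hands the job in; it is judged then, once.
Trained networks look in a picture, given as the dict that the camera call returned (one of the last four; its "shot" number tells which), for a name from the list of things; names that differ only in an ending like _2 or _b are one class to them, and where a whole thing is asked for, a point or a joint stands for the part that bears it (a point fixed in the world has none). Each returns a list of dicts, best first, with "confidence" (0 to 1); they miss things now and then, are a little off and sometimes report something else, mostly with a low value. They report only what shows in the picture. A call takes as long as a camera call. They do not tell look-alikes from the thing itself.
- optics.regions_of(picture, query): "mask" (384x512 bool, what is visible of it).
- optics.place_of(picture, query): "location" ([x, y, z] in m, in world coordinates, good to about 4 mm: a listed point, or the origin of a listed thing).
The state is a dict: "time": time; "joint_pos": joint angles; "joint_vel": joint speeds; "tau": joint torques, N m; "ee_pos": TCP position; "eef_rot": TCP orientation; "contact_force": force on the tool from outside, world axes, zero at the start; "moment": the same for the moment, N m; "opening": finger opening in m; "grasp_force": force on a finger pad.
Only numpy, scipy, OpenCV 4.12 (cv2) and the standard library are available. Lean on these libraries where they do the work, as an engineer would, in place of code of your own. Each camera call takes 0.05 s, during which the arm holds its last target. There are 200 camera calls.

## Working session

There is one attempt and no reset: what is moved stays moved. The work goes in short steps, Python scripts to look and compute and a shell command to move; the robot and the scene stay as the last step left them, time stands still between calls to the robot, and variables do not carry over. Pictures are saved under pics/ and viewed, at most 10 in all, crops included, and the job is handed in when it is done.

```bash
ls; mkdir -p pics; cat > h.py <<'E'
import numpy as np, cv2
from plant import telemetry, optics, ctrl
def save(p,n): cv2.imwrite('pics/'+n, cv2.cvtColor(p['color'],cv2.COLOR_RGB2BGR))
def px(p,X):
    c=np.array(p['R'])@np.array(X)+np.array(p['t']); return np.array([p['fx']*c[0]/c[2]+p['cx'],p['fy']*c[1]/c[2]+p['cy']])
def ray(p,u,v,z):
    R=np.array(p['R']);t=np.array(p['t']);o=-R.T@t
    d=R.T@np.array([(u-p['cx'])/p['fx'],(v-p['cy'])/p['fy'],1]); return o+d*(z-o[2])/d[2]
E
python3 - <<'E'
from h import *
s=telemetry.observe(); print(s['time'],s['ee_pos'],np.round(s['eef_rot'],3).tolist(),s['contact_force'],s['opening'])
ims=[]
for c in ['top','side']:
    p=optics.grab_frame(c); ims.append(p)
    save(p,c+'1.png')
    for q in ['stand','slot_mouth','key','tray','holder','pick','pick_tip','jar','terminal','ham']:
        for r in optics.place_of(p,q)[:3]: print(c,q,np.round(r['location'],3),round(r['confidence'],2),np.round(px(p,r['location'])))
E
```

```text
pics
0.0 [0.12995263 0.53411197 0.22544571] [[-0.972, 0.237, -0.001], [0.237, 0.972, -0.001], [0.0, -0.001, -1.0]] [ 0.61688424 -0.88192524 -0.23908704] 0.08818014533005757
top stand [ 0.487 -0.148  0.004] 0.89 [311. 196.]
top stand [ 0.263  0.31  -0.   ] 0.67 [136. 283.]
top slot_mouth [0.139 0.365 0.022] 0.86 [111. 335.]
top slot_mouth [0.504 0.034 0.017] 0.71 [242. 190.]
top slot_mouth [ 0.413 -0.113  0.015] 0.62 [299. 224.]
top key [0.644 0.019 0.013] 0.6 [248. 137.]
top tray [ 0.445  0.045 -0.002] 0.84 [238. 212.]
top holder [ 0.513 -0.293  0.001] 0.58 [365. 186.]
top pick [ 0.514 -0.298  0.052] 0.55 [374. 184.]
top pick [ 0.514 -0.297 -0.003] 0.43 [366. 186.]
top pick [0.646 0.017 0.015] 0.26 [248. 136.]
top pick_tip [ 0.541 -0.299  0.012] 0.47 [369. 175.]
top jar [0.508 0.286 0.002] 0.65 [146. 189.]
top terminal [0.732 0.28  0.003] 0.94 [149. 105.]
top ham [ 0.715 -0.281  0.   ] 0.9 [359. 111.]
side stand [0.609 0.02  0.001] 0.81 [219. 200.]
side stand [ 0.263  0.31  -0.   ] 0.66 [304. 373.]
side stand [ 0.487 -0.143 -0.002] 0.6 [287. 175.]
side slot_mouth [ 0.413 -0.116  0.014] 0.73 [310. 186.]
side slot_mouth [0.505 0.033 0.014] 0.63 [253. 213.]
side tray [0.444 0.046 0.003] 0.58 [273. 228.]
side holder [ 0.51   0.285 -0.002] 0.6 [195. 303.]
side holder [ 0.519 -0.294  0.004] 0.58 [297. 139.]
side pick [ 0.519 -0.298  0.05 ] 0.62 [299. 127.]
side pick_tip [ 0.541 -0.294  0.008] 0.6 [290. 137.]
side jar [0.509 0.284 0.002] 0.95 [195. 302.]
side terminal [0.729 0.281 0.001] 0.81 [114. 260.]
side ham [ 0.719 -0.285  0.   ] 0.72 [238. 126.]
```

View pics/top1.png

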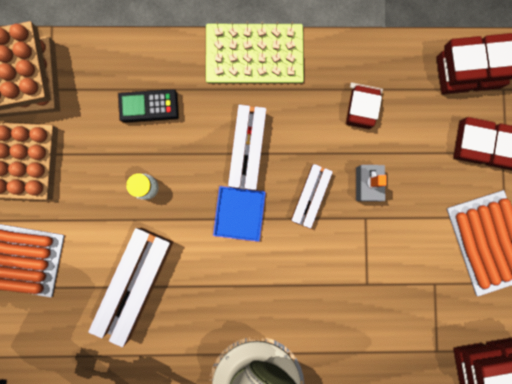

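View pics/side1.png

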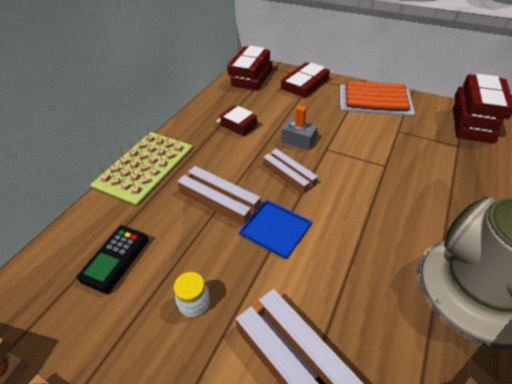

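The top view shows the right stand at about px (248,145), with the blue tray at its mouth (240,213) and the key's red bow at about (249,130). The pick is in the grey holder at (372,183). The side view agrees: the other two stands have different sizes. I'll go above the stand for one close look, which is on the way to the pick.

```bash
python3 -m pendant '[{"tx":-0.54,"ty":-0.398,"tz":-0.05,"spin":-0.106},{"tx":-0.54,"ty":-0.398,"tz":-0.05,"spin":-0.106},{"tx":-0.54,"ty":-0.398,"tz":-0.05,"spin":-0.106},{"tx":-0.54,"ty":-0.398,"tz":-0.05,"spin":-0.106},{"tx":-0.54,"ty":-0.398,"tz":-0.05,"spin":-0.106},{"tx":-0.54,"ty":-0.398,"tz":-0.05,"spin":-0.106},{"tx":-0.54,"ty":-0.398,"tz":-0.05,"spin":-0.106},{"tx":-0.54,"ty":-0.398,"tz":-0.05,"spin":-0.106},{"tx":-0.54,"ty":-0.398,"tz":-0.05,"spin":-0.106},{"tx":-0.54,"ty":-0.398,"tz":-0.05,"spin":-0.106},{"tx":-0.54,"ty":-0.398,"tz":-0.05,"spin":-0.106},{"tx":-0.54,"ty":-0.398,"tz":-0.05,"spin":-0.106}]'
python3 - <<'E'
from h import *
s=telemetry.observe(); print(s['time'],s['ee_pos'],np.round(s['eef_rot'],3).tolist(),s['contact_force'])
p=optics.grab_frame('wrist'); save(p,'w1.png')
np.save('w1.npy',p,allow_pickle=True)
for q in ['stand','slot_mouth','key','tray']:
    for r in optics.place_of(p,q)[:3]: print(q,np.round(r['location'],4),round(r['confidence'],2),np.round(px(p,r['location'])))
im=cv2.resize(cv2.cvtColor(p['color'],cv2.COLOR_RGB2BGR),(768,576),interpolation=cv2.INTER_CUBIC); cv2.imwrite('pics/w1b.png',im)
E
```

```text
time: 2.6
ee_pos: [0.562, 0.0175, 0.2752]
eef_rot: [[-0.991, 0.136, -0.001], [0.136, 0.991, -0.0], [0.001, -0.0, -1.0]]
contact_force: [-0.0, 1.0, 0.0]
opening: 0.0881
grasp_force: 0.0
2.6 [0.56196953 0.01751483 0.27522933] [[-0.991, 0.136, -0.001], [0.136, 0.991, -0.0], [0.001, -0.0, -1.0]] [-0.04371592  1.00502754  0.04553748]
stand [0.5065 0.0365 0.0165] 0.74 [262. 106.]
stand [ 5.153e-01 -2.950e-01  2.000e-04] 0.73 [ 22. 146.]
stand [ 4.876e-01 -1.485e-01  2.000e-04] 0.6 [121. 110.]
slot_mouth [ 0.4151 -0.1206  0.0111] 0.89 [124.  47.]
slot_mouth [0.5051 0.0384 0.0145] 0.71 [264. 104.]
key [0.6449 0.0167 0.0152] 0.6 [261. 208.]
key [0.5064 0.0369 0.0158] 0.41 [263. 106.]
tray [0.4422 0.0401 0.002 ] 0.74 [258.  52.]
tray [0.511  0.2899 0.0018] 0.59 [459.  81.]
```

View pics/w1b.png

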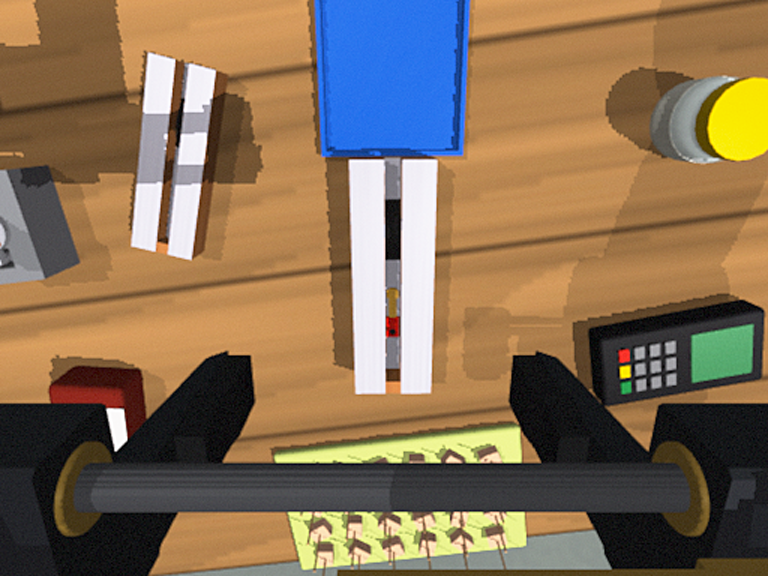

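In the wrist view (×1.5) the stand's top corners are near (349,158), (437,157), (431,394) and (355,393). The black pad spans rows 199–260 in the slot at column 393. The key runs from row 288 to 337, red end toward the closed wall at 383–393. Now I'll turn these into positions.

```bash
python3 - <<'E'
from h import *
p=np.load('w1.npy',allow_pickle=True).item()
c=[ray(p,u/1.5,v/1.5,.042) for u,v in [(349,158),(437,157.5),(431.5,393.5),(355,393.5)]]
print(np.round(c,4).tolist())
m=(c[0]+c[1])/2;e=(c[2]+c[3])/2;d=e-m; L=np.linalg.norm(d);ux=d/L
print('len',L,'w',np.linalg.norm(c[0]-c[1]),np.linalg.norm(c[2]-c[3]),'yaw',np.degrees(np.arctan2(d[1],d[0])),'mouth',m,'end',e,'cen',(m+e)/2)
ctr=(m+e)/2; m0=ctr-ux*.105
for n,v,z in [('padA',199,.016),('padB',260,.016),('keyblade',288,.021),('redstart',317,.021),('redend',337,.021),('redend_z16',337,.016)]:
    X=ray(p,393/1.5,v/1.5,z); print(n,np.round(X,4),'s=',np.round((X-m0)@ux*1000,1))
# red pixel centroid
img=p['color'].astype(int); M=(img[...,0]>120)&(img[...,1]<60)&(img[...,2]<60); M[:, :240]=0;M[:,285:]=0;M[:195]=0;M[235:]=0
v,u=np.nonzero(M); print(u.min(),u.max(),v.min(),v.max(),len(u))
# dark profile down slot column
print(img[125:235,260:264].mean(axis=(1,2)).astype(int).tolist())
E
```

```text
[[0.4996, 0.0013, 0.042], [0.5088, 0.0704, 0.042], [0.7197, 0.0439, 0.042], [0.71, -0.0266, 0.042]]
len 0.21240028425865137 w 0.06970102354045775 0.07117446362530092 yaw -7.341618658619672 mouth [0.5042092  0.03580995 0.042     ] end [0.7148682  0.00866836 0.042     ] cen [0.6095387  0.02223916 0.042     ]
padA [0.5402 0.0318 0.016 ] s= 35.0
padB [0.5945 0.0247 0.016 ] s= 89.7
keyblade [0.6192 0.0214 0.021 ] s= 114.7
redstart [0.6474 0.0177 0.021 ] s= 143.1
redend [0.6674 0.0151 0.021 ] s= 163.3
redend_z16 [0.6697 0.0149 0.016 ] s= 165.6
257 265 211 223 81
[125, 125, 123, 123, 123, 127, 130, 108, 28, 13, 18, 23, 19, 20, 19, 17, 21, 21, 19, 21, 21, 24, 19, 24, 24, 25, 25, 20, 22, 19, 25, 20, 23, 19, 20, 23, 22, 18, 16, 22, 16, 21, 20, 20, 16, 19, 18, 24, 94, 133, 124, 125, 125, 124, 126, 125, 125, 124, 124, 124, 124, 124, 123, 124, 126, 127, 107, 73, 96, 97, 97, 101, 101, 98, 97, 94, 96, 93, 96, 96, 96, 95, 97, 95, 98, 99, 87, 51, 52, 53, 55, 59, 56, 56, 49, 23, 21, 32, 44, 89, 116, 127, 123, 125, 121, 124, 125, 125, 123, 125]
```

```bash
python3 -m pendant '[{"tx":-0.007,"ty":-0.317,"tz":0.02,"spin":-0.1},{"tx":-0.007,"ty":-0.317,"tz":0.02,"spin":-0.1},{"tx":-0.007,"ty":-0.317,"tz":0.02,"spin":-0.1},{"tx":-0.007,"ty":-0.317,"tz":0.02,"spin":-0.1},{"tx":-0.007,"ty":-0.317,"tz":0.02,"spin":-0.1},{"tx":-0.007,"ty":-0.317,"tz":0.02,"spin":-0.1},{"tx":-0.007,"ty":-0.317,"tz":0.02,"spin":-0.1},{"tx":-0.007,"ty":-0.317,"tz":0.02,"spin":-0.1}]'
python3 - <<'E'
from h import *
p=optics.grab_frame('wrist'); np.save('w2.npy',p,allow_pickle=True)
for q in ['holder','pick','pick_tip']:
    for r in optics.place_of(p,q)[:3]: print(q,np.round(r['location'],4),round(r['confidence'],2),np.round(px(p,r['location'])))
im=cv2.resize(cv2.cvtColor(p['color'],cv2.COLOR_RGB2BGR),(768,576),interpolation=cv2.INTER_CUBIC); cv2.imwrite('pics/w2.png',im)
E
```

```text
time: 3.85
ee_pos: [0.526, -0.2934, 0.2566]
eef_rot: [[-1.0, 0.031, 0.001], [0.031, 1.0, -0.0], [-0.001, -0.0, -1.0]]
contact_force: [-0.8, 0.4, 0.1]
opening: 0.088
grasp_force: 0.0
holder [ 0.5158 -0.2979 -0.003 ] 0.61 [250. 143.]
pick [ 0.5179 -0.2993  0.0525] 0.82 [248. 153.]
```

View pics/w2.png

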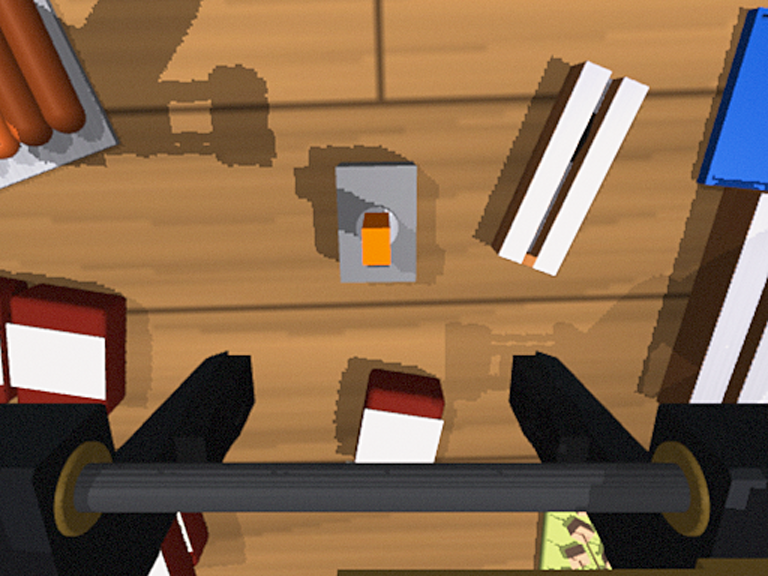

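The holder's top spans about (336,163)–(415,283) in the ×1.5 picture. The orange handle top is at (362–391, 226–266), nearly lined up with the jaws.

```bash
python3 - <<'E'
from h import *
p=np.load('w2.npy',allow_pickle=True).item(); img=p['color'].astype(int)
M=((img[...,0]>220)&(img[...,1]>90)&(img[...,2]<70)); M[:, :215]=0; M[:,290:]=0; M[:130]=0; M[200:]=0
n,l,st,ce=cv2.connectedComponentsWithStats(M.astype(np.uint8)); k=1+np.argmax(st[1:,4]); print(st[k],ce[k])
v,u=np.nonzero(l==k)
P=np.array([ray(p,a,b,.116)[:2] for a,b in zip(u,v)])
r=cv2.minAreaRect((P*1000).astype(np.float32)); print('handle top',r, P.mean(0))
G=(abs(img[...,0]-img[...,2])<18)&(img.mean(2)>95)&(img.mean(2)<190); G[:, :215]=0; G[:,290:]=0; G[:100]=0; G[200:]=0
n,l,st,ce=cv2.connectedComponentsWithStats(G.astype(np.uint8)); k=1+np.argmax(st[1:,4]); v,u=np.nonzero(l==k)
P=np.array([ray(p,a,b,.05)[:2] for a,b in zip(u,v)]); print('holder',cv2.minAreaRect((P*1000).astype(np.float32)))
s=telemetry.observe(); print(s['ee_pos'],np.degrees(np.arctan2(s['eef_rot'][1][0],s['eef_rot'][0][0])))
E
```

```text
[241 152  19  25 449] [250.39420935 163.87305122]
handle top ((515.9427490234375, -295.92742919921875), (17.17168617248535, 23.751359939575195), 88.48613739013672) [ 0.51573552 -0.29560999]
holder ((515.2559814453125, -295.7002868652344), (60.31766128540039, 90.07703399658203), 88.45509338378906)
[ 0.52588798 -0.29416823  0.25635095] 178.20523900706436
```

```bash
python3 -m pendant '[{"tx":0.01,"ty":-0.002,"tz":0.06},{"tx":0.01,"ty":-0.002,"tz":0.115},{"tx":0.01,"ty":-0.002,"tz":0.145},{"tx":0.01,"ty":-0.002,"tz":0.165},{"tx":0.01,"ty":-0.002,"tz":0.173},{"tx":0.01,"ty":-0.002,"tz":0.173}]'
python3 -m pendant '[{"tz":0},{"tz":0},{"tz":0},{"tz":0},{"tz":0},{"tz":0},{"tz":0},{"tz":0}]' 1
```

```text
validation failed for argument at $[0]...
validation failed for argument at $[0]...
```

```bash
python3 -m pendant '[{"tx":0.01,"ty":-0.002,"tz":0.06,"spin":0},{"tx":0.01,"ty":-0.002,"tz":0.115,"spin":0},{"tx":0.01,"ty":-0.002,"tz":0.145,"spin":0},{"tx":0.01,"ty":-0.002,"tz":0.165,"spin":0},{"tx":0.01,"ty":-0.002,"tz":0.173,"spin":0},{"tx":0.01,"ty":-0.002,"tz":0.173,"spin":0}]'
python3 -m pendant '[{"tx":0,"ty":0,"tz":0,"spin":0},{"tx":0,"ty":0,"tz":0,"spin":0},{"tx":0,"ty":0,"tz":0,"spin":0},{"tx":0,"ty":0,"tz":0,"spin":0},{"tx":0,"ty":0,"tz":0,"spin":0},{"tx":0,"ty":0,"tz":0,"spin":0},{"tx":0,"ty":0,"tz":0,"spin":0}]' 1
python3 -c "
from h import *
s=telemetry.observe();print(s['moment'],s['contact_force'],s['ee_pos'])"
```

```text
time: 4.8
ee_pos: [0.5157, -0.2967, 0.0832]
eef_rot: [[-0.999, 0.032, 0.0], [0.032, 0.999, -0.0], [-0.0, -0.0, -1.0]]
contact_force: [-0.7, 0.3, 0.9]
opening: 0.0885
grasp_force: 0.0
time: 5.68
ee_pos: [0.5155, -0.2969, 0.083]
eef_rot: [[-0.999, 0.033, -0.0], [0.033, 0.999, 0.0], [0.0, 0.0, -1.0]]
contact_force: [-0.0, 0.1, -0.8]
opening: 0.0203
grasp_force: 0.0
[0.00031503 0.00690522 0.03630662] [-0.04668918  0.09291904 -0.79870687] [ 0.51553403 -0.29687507  0.08302076]
```

```bash
python3 -m pendant '[{"tx":0,"ty":0,"tz":0,"spin":0},{"tx":0,"ty":0,"tz":0,"spin":0},{"tx":0,"ty":0,"tz":0,"spin":0},{"tx":0,"ty":0,"tz":0,"spin":0}]'
python3 -c "
from h import *
s=telemetry.observe();print(s['moment'],s['contact_force'],s['ee_pos'])"
```

```text
time: 6.18
ee_pos: [0.5155, -0.2969, 0.083]
eef_rot: [[-0.999, 0.033, -0.0], [0.033, 0.999, 0.0], [0.0, 0.0, -1.0]]
contact_force: [-0.5, -0.3, -0.4]
opening: 0.018
grasp_force: 29.9
[-0.08933797  0.02623569 -0.05188484] [-0.48896462 -0.28622586 -0.41224327] [ 0.51552163 -0.29686611  0.08304465]
```

```bash
python3 -m pendant '[{"tx":0,"ty":0,"tz":-0.008,"spin":0},{"tx":0,"ty":0,"tz":-0.025,"spin":0},{"tx":0,"ty":0,"tz":-0.05,"spin":0},{"tx":0,"ty":0,"tz":-0.075,"spin":0},{"tx":0,"ty":0,"tz":-0.095,"spin":0},{"tx":0,"ty":0,"tz":-0.1,"spin":0}]'
python3 -m pendant '[{"tx":-0.006,"ty":0.015,"tz":0,"spin":0.005},{"tx":-0.02,"ty":0.045,"tz":0,"spin":0.015},{"tx":-0.036,"ty":0.085,"tz":0,"spin":0.025},{"tx":-0.053,"ty":0.125,"tz":0,"spin":0.035},{"tx":-0.07,"ty":0.165,"tz":0,"spin":0.05},{"tx":-0.087,"ty":0.205,"tz":0,"spin":0.065},{"tx":-0.104,"ty":0.245,"tz":0,"spin":0.075},{"tx":-0.119,"ty":0.28,"tz":0,"spin":0.085},{"tx":-0.13,"ty":0.305,"tz":0,"spin":0.095},{"tx":-0.134,"ty":0.3165,"tz":0,"spin":0.095},{"tx":-0.134,"ty":0.3165,"tz":0,"spin":0.095}]'
python3 - <<'E'
from h import *
s=telemetry.observe();print(s['time'],s['ee_pos'],s['moment'],s['contact_force'],np.round(s['eef_rot'],4).tolist())
S=np.array(s['ee_pos']);R=np.array(s['eef_rot']); tip=S-.024*R[:,0]+.075*R[:,2]; print('tip model',tip)
ims=[]
for c in ['top','side','wrist']:
    p=optics.grab_frame(c); np.save('a_%s.npy'%c,p,allow_pickle=True)
    print(c,'tip px',px(p,tip))
    for q in ['pick_tip','pick','slot_mouth']:
        for r in optics.place_of(p,q)[:2]: print(c,q,np.round(r['location'],4),round(r['confidence'],2),np.round(px(p,r['location'])))
    a,b=(300,250) if c=='wrist' else (120,90); u,v=px(p,tip).astype(int)
    x0=max(0,min(512-a,u-a//2));y0=max(0,min(384-b,v-b//2)); print(c,x0,y0)
    ims.append(cv2.resize(cv2.cvtColor(p['color'],cv2.COLOR_RGB2BGR)[y0:y0+b,x0:x0+a],(400,300),interpolation=cv2.INTER_CUBIC))
cv2.imwrite('pics/a.png',np.vstack([np.hstack(ims[:2]),np.hstack([ims[2],0*ims[2]])]))
E
```

```text
time: 6.92
ee_pos: [0.5158, -0.297, 0.1846]
eef_rot: [[-0.999, 0.033, 0.002], [0.033, 0.999, -0.002], [-0.002, -0.002, -1.0]]
contact_force: [-0.2, 0.2, -1.0]
opening: 0.0176
grasp_force: 29.9
time: 8.3
ee_pos: [0.6595, 0.0158, 0.1823]
eef_rot: [[-0.992, 0.126, -0.001], [0.126, 0.992, 0.0], [0.001, -0.0, -1.0]]
contact_force: [0.2, -0.8, -1.2]
opening: 0.0178
grasp_force: 29.9
8.3 [0.65953988 0.01579886 0.18233531] [-0.01993584  0.02603314 -0.00706953] [ 0.21609539 -0.76424968 -1.18518752] [[-0.992, 0.1262, -0.0013], [0.1262, 0.992, 0.0001], [0.0013, -0.0001, -1.0]]
tip model [0.68325375 0.0127757  0.10730523]
top tip px [249.62343243 112.05337571]
top slot_mouth [ 0.4134 -0.1158  0.0161] 0.73 [300. 224.]
top 189 67
side tip px [190.61496726 158.72594494]
side pick [0.6658 0.0115 0.1542] 0.87 [194. 145.]
side slot_mouth [0.5035 0.0341 0.0121] 0.98 [253. 214.]
side slot_mouth [ 0.4163 -0.1153  0.0153] 0.82 [308. 185.]
side 130 113
wrist tip px [254.68440395 224.18664647]
wrist 104 99
```

View pics/a.png

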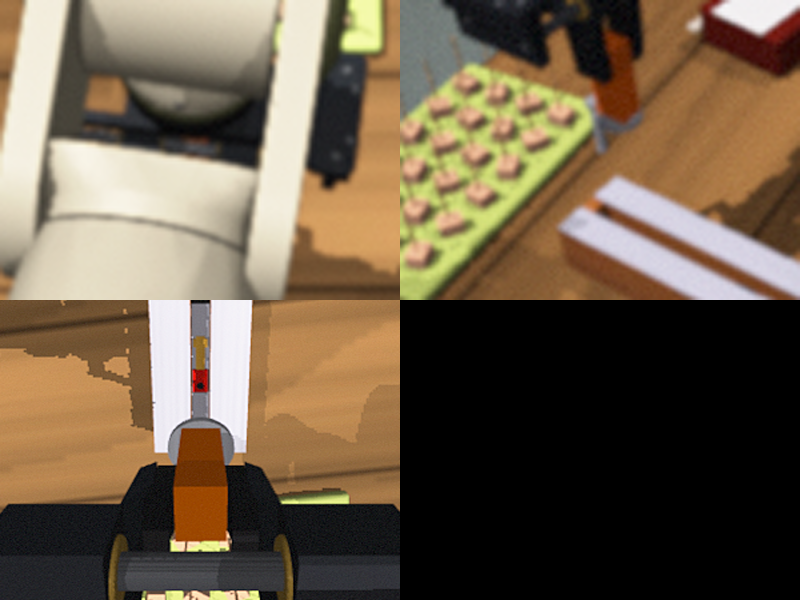

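The wrist view puts the flange centre and the slot in the same column (about 201 in the crop). The side view puts the prong tip at px (190,158.6), against (190.6,158.7) predicted, so the tip model holds. One numeric check of the lateral offset next.

```bash
python3 - <<'E'
from h import *
p=np.load('a_wrist.npy',allow_pickle=True).item(); img=p['color'].astype(int)
s=telemetry.observe(); T=np.array(s['ee_pos']);R=np.array(s['eef_rot'])
for v in range(120,186,8):
    row=img[v].min(axis=1)>170
    u=np.nonzero(row[200:310])[0]+200
    if len(u)<10: continue
    g=np.argmax(np.diff(u)); e=[u[0]-.5,u[g]+.5,u[g+1]-.5,u[-1]+.5]
    X=[R.T@(ray(p,a,v,.042)-T) for a in e]
    print(v,e,[np.round(x[:2]*1000,1).tolist() for x in X],'slotmid',round((X[1][1]+X[2][1])*500,2),'outer',round((X[0][1]+X[3][1])*500,2))
M=((img[...,0]>150)&(img[...,1]>50)&(img[...,2]<40)); M[:205]=0;M[:, :225]=0; M[:,290:]=0
M=(img[...,0]-img[...,2]>80)
for v in (205,215,230): 
    u=np.nonzero(M[v,225:290])[0]+225
    if len(u): print(v,u[0],u[-1])
# red end
M=(img[...,0]>110)&(img[...,1]<60)&(img[...,2]<60); M[:130]=0;M[200:]=0; M[:,:240]=0;M[:,270:]=0
v,u=np.nonzero(M); print(v.min(),v.max(),'red rear, tool frame',R.T@(ray(p,u.mean(),v.max()+.5,.021)-T), 'red front',R.T@(ray(p,u.mean(),v.min()-.5,.021)-T))
for n,X in [('handle bottom L/R',[0,9,28]),('',[0,-9,28]),('flange',[0,16,33]),('',[0,-16,33])]: print(n,px(p,T+R@(np.array([X[0]+12*(X[2]==28),X[1],X[2]])/1000)))
E
```

```text
120 [np.float64(215.5), np.float64(246.5), np.float64(261.5), np.float64(291.5)] [[51.9, -35.1], [51.9, -6.5], [51.8, 7.3], [51.8, 35.0]] slotmid 0.39 outer -0.07
128 [np.float64(215.5), np.float64(246.5), np.float64(261.5), np.float64(291.5)] [[44.6, -35.4], [44.6, -6.6], [44.5, 7.4], [44.5, 35.2]] slotmid 0.38 outer -0.08
136 [np.float64(216.5), np.float64(246.5), np.float64(261.5), np.float64(291.5)] [[37.2, -34.8], [37.1, -6.7], [37.1, 7.4], [37.1, 35.5]] slotmid 0.37 outer 0.37
144 [np.float64(216.5), np.float64(246.5), np.float64(261.5), np.float64(291.5)] [[29.6, -35.1], [29.6, -6.7], [29.6, 7.4], [29.5, 35.8]] slotmid 0.36 outer 0.36
152 [np.float64(216.5), np.float64(246.5), np.float64(261.5), np.float64(290.5)] [[22.0, -35.3], [21.9, -6.8], [21.9, 7.5], [21.9, 35.1]] slotmid 0.35 outer -0.13
160 [np.float64(217.5), np.float64(246.5), np.float64(261.5), np.float64(290.5)] [[14.2, -34.7], [14.2, -6.9], [14.1, 7.5], [14.1, 35.4]] slotmid 0.34 outer 0.34
168 [np.float64(217.5), np.float64(246.5), np.float64(261.5), np.float64(290.5)] [[6.3, -35.0], [6.3, -6.9], [6.2, 7.6], [6.2, 35.6]] slotmid 0.33 outer 0.33
176 [np.float64(217.5), np.float64(246.5), np.float64(260.5), np.float64(289.5)] [[-1.7, -35.3], [-1.8, -7.0], [-1.8, 6.7], [-1.8, 34.9]] slotmid -0.17 outer -0.17
184 [np.float64(219.5), np.float64(246.5), np.float64(260.5), np.float64(289.5)] [[-9.9, -33.6], [-9.9, -7.1], [-10.0, 6.7], [-10.0, 35.2]] slotmid -0.19 outer 0.8
215 239 289
230 225 289
157 175 red rear, tool frame [-0.00716325  0.00034686  0.16209204] red front [0.01300201 0.00037322 0.16209052]
handle bottom L/R [267.84836449 203.86884739]
 [239.11758913 203.90636596]
flange [278.02759653 218.34118587]
 [229.02806397 218.40523976]
```

The lateral offset is about 0.2 mm and yaw matches. The key's rear is 13 mm ahead of the prong's front face. Going down.

```bash
python3 -m pendant '[{"tx":0,"ty":0,"tz":0.015,"spin":0},{"tx":0,"ty":0,"tz":0.04,"spin":0},{"tx":0,"ty":0,"tz":0.058,"spin":0},{"tx":0,"ty":0,"tz":0.065,"spin":0},{"tx":0,"ty":0,"tz":0.071,"spin":0},{"tx":0,"ty":0,"tz":0.077,"spin":0},{"tx":0,"ty":0,"tz":0.083,"spin":0},{"tx":0,"ty":0,"tz":0.087,"spin":0},{"tx":0,"ty":0,"tz":0.087,"spin":0}]'
```

```text
time: 10.02
ee_pos: [0.6598, 0.0151, 0.0958]
eef_rot: [[-0.992, 0.127, -0.0], [0.127, 0.992, 0.0], [0.0, -0.0, -1.0]]
contact_force: [-0.3, 0.1, -1.7]
opening: 0.0175
grasp_force: 29.9
```

```bash
python3 -m pendant '[{"tx":0,"ty":0,"tz":0.001,"spin":0},{"tx":0,"ty":0,"tz":0.002,"spin":0},{"tx":0,"ty":0,"tz":0.002,"spin":0}]' | grep -E 'ee_pos|force'; python3 -m pendant '[{"tx":0,"ty":0,"tz":0.0007,"spin":0},{"tx":0,"ty":0,"tz":0.0007,"spin":0}]'| grep -E 'ee_pos|force'
```

```text
ee_pos: [0.6598, 0.0151, 0.094]
contact_force: [1.1, 0.1, -1.3]
grasp_force: 29.9
ee_pos: [0.6598, 0.0151, 0.0933]
contact_force: [0.3, 0.0, -1.5]
grasp_force: 29.9
```

```bash
python3 -m pendant '[{"tx":0,"ty":0,"tz":0.0005,"spin":0},{"tx":0,"ty":0,"tz":0.001,"spin":0},{"tx":0,"ty":0,"tz":0.001,"spin":0}]' | grep -E 'ee_pos|contact'; python3 -m pendant '[{"tx":0,"ty":0,"tz":0.0005,"spin":0},{"tx":0,"ty":0,"tz":0.0005,"spin":0}]'| grep -E 'ee_pos|contact';python3 -m pendant '[{"tx":0,"ty":0,"tz":0.0004,"spin":0},{"tx":0,"ty":0,"tz":0.0004,"spin":0}]'| grep -E 'ee_pos|contact'
```

```text
ee_pos: [0.6598, 0.0151, 0.0923]
contact_force: [0.5, 0.4, -2.0]
ee_pos: [0.6598, 0.0151, 0.0918]
contact_force: [0.2, 0.5, -1.6]
ee_pos: [0.6598, 0.0151, 0.0914]
contact_force: [0.6, 0.2, -0.8]
```

```bash
python3 -m pendant '[{"tx":0,"ty":0,"tz":0.0003,"spin":0},{"tx":0,"ty":0,"tz":0.0003,"spin":0}]' | grep -E 'ee_pos|contact'; python3 -m pendant '[{"tx":0,"ty":0,"tz":0.0003,"spin":0},{"tx":0,"ty":0,"tz":0.0003,"spin":0}]'| grep -E 'time|ee_pos|contact'
```

```text
ee_pos: [0.6598, 0.0151, 0.0911]
contact_force: [0.9, 0.3, -1.2]
time: 12.02
ee_pos: [0.6599, 0.0151, 0.0909]
contact_force: [0.2, 1.0, -1.8]
```

```bash
python3 -m pendant '[{"tx":0,"ty":0,"tz":0.0004,"spin":0},{"tx":0,"ty":0,"tz":0.0004,"spin":0}]' | grep -E 'ee_pos|contact'; python3 -m pendant '[{"tx":0,"ty":0,"tz":0.0004,"spin":0},{"tx":0,"ty":0,"tz":0.0004,"spin":0}]'| grep -E 'time|ee_pos|contact'
```

```text
ee_pos: [0.6599, 0.0151, 0.0907]
contact_force: [-0.3, 0.3, 0.4]
time: 12.52
ee_pos: [0.6599, 0.0151, 0.0905]
contact_force: [-1.3, 0.4, 4.8]
```

The floor is felt at TCP z of about 0.0908, which agrees with the tip model, with a stiffness near 10 N/mm. I'll ease off and start dragging.

```bash
python3 -m pendant '[{"tx":0,"ty":0,"tz":-0.0003,"spin":0},{"tx":0.002,"ty":0,"tz":-0.0003,"spin":0},{"tx":0.005,"ty":0,"tz":-0.0003,"spin":0},{"tx":0.008,"ty":0,"tz":-0.0003,"spin":0},{"tx":0.01,"ty":0,"tz":-0.0003,"spin":0}]'| grep -E 'time|ee_pos|contact';python3 -m pendant '[{"tx":0.002,"ty":0,"tz":0,"spin":0},{"tx":0.004,"ty":0,"tz":0,"spin":0},{"tx":0.006,"ty":0,"tz":0,"spin":0},{"tx":0.008,"ty":0,"tz":0,"spin":0},{"tx":0.01,"ty":0,"tz":0,"spin":0}]'| grep -E 'time|ee_pos|contact'
```

```text
time: 13.15
ee_pos: [0.6498, 0.0163, 0.0904]
contact_force: [1.4, 0.9, 2.1]
time: 13.78
ee_pos: [0.6399, 0.0176, 0.0904]
contact_force: [2.5, 0.1, 1.4]
```

```bash
python3 -m pendant '[{"tx":0.002,"ty":0,"tz":-0.0003,"spin":0},{"tx":0.004,"ty":0,"tz":-0.0003,"spin":0},{"tx":0.006,"ty":0,"tz":-0.0003,"spin":0},{"tx":0.008,"ty":0,"tz":-0.0003,"spin":0},{"tx":0.01,"ty":0,"tz":-0.0003,"spin":0}]'| grep -E 'time|ee_pos|contact';python3 -m pendant '[{"tx":0.002,"ty":0,"tz":0,"spin":0},{"tx":0.004,"ty":0,"tz":0,"spin":0},{"tx":0.006,"ty":0,"tz":0,"spin":0},{"tx":0.008,"ty":0,"tz":0,"spin":0},{"tx":0.01,"ty":0,"tz":0,"spin":0}]'| grep -E 'time|ee_pos|contact'
python3 - <<'E'
from h import *
s=telemetry.observe(); T=np.array(s['ee_pos']);R=np.array(s['eef_rot']); print(s['moment'])
p=optics.grab_frame('wrist'); img=p['color'].astype(int)
M=(img[...,0]>100)&(img[...,1]<60)&(img[...,2]<60); M[:,:235]=0;M[:,275:]=0
v,u=np.nonzero(M); v0=v.min() if len(v) else 0; print(len(v),v.min(),v.max(),R.T@(ray(p,u.mean(),v.max()+.5,.021)-T),R.T@(ray(p,u.mean(),v.min()-.5,.021)-T))
cv2.imwrite('pics/b.png',cv2.resize(cv2.cvtColor(p['color'],cv2.COLOR_RGB2BGR)[20:270,150:370],(660,600*250//250)))
E
```

```text
time: 14.4
ee_pos: [0.6299, 0.0189, 0.0906]
contact_force: [1.0, -0.5, 0.3]
time: 15.02
ee_pos: [0.62, 0.0202, 0.0906]
contact_force: [0.7, -0.4, -0.0]
[-0.00317176 -0.32275199  0.01031058]
1543 41 300 [-0.09158081  0.00081835  0.06960667] [0.11030118 0.00093645 0.06962511]
```

View pics/b.png

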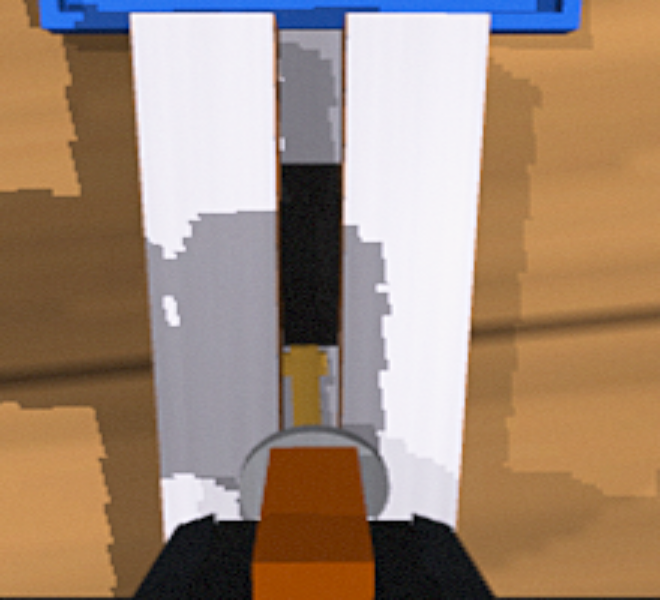

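The key's brass tip (305,348 in the crop) is now at the pad's near foot, and the pad spans crop rows 163–345. Next, the pad's ends relative to the prong.

```bash
python3 - <<'E'
from h import *
s=telemetry.observe(); T=np.array(s['ee_pos']);R=np.array(s['eef_rot'])
p=optics.grab_frame('wrist')
for n,v,z in [('mouth',25.8,.042),('padfar',87.9,.016),('padnear',163.75,.016),('keytip',165,.0185)]:
    print(n, np.round((R.T@(ray(p,253.7,v,z)-T))*1000,1)+[24,0,0])
E
```

```text
mouth [139.7   0.7  48.7]
padfar [104.7   0.6  74.6]
padnear [50.5  0.6 74.6]
keytip [50.1  0.6 72.1]
```

```bash
python3 -m pendant '[{"tx":0.002,"ty":0.0003,"tz":0,"spin":0},{"tx":0.004,"ty":0.0003,"tz":0,"spin":0},{"tx":0.006,"ty":0.0003,"tz":0,"spin":0},{"tx":0.008,"ty":0.0003,"tz":0,"spin":0}]'| grep -E 'time|ee_pos|contact';python3 -m pendant '[{"tx":0.002,"ty":0,"tz":0,"spin":0},{"tx":0.004,"ty":0,"tz":0,"spin":0},{"tx":0.006,"ty":0,"tz":0,"spin":0},{"tx":0.008,"ty":0,"tz":0,"spin":0}]'| grep -E 'time|ee_pos|contact'
```

```text
time: 15.62
ee_pos: [0.6121, 0.0215, 0.0906]
contact_force: [2.0, 0.0, -0.0]
time: 16.12
ee_pos: [0.6042, 0.0225, 0.0906]
contact_force: [2.0, 0.0, 0.1]
```

```bash
for i in 1; do python3 -m pendant '[{"tx":0.002,"ty":0,"tz":0,"spin":0},{"tx":0.004,"ty":0,"tz":0,"spin":0},{"tx":0.006,"ty":0,"tz":0,"spin":0},{"tx":0.008,"ty":0,"tz":0,"spin":0},{"tx":0.01,"ty":0,"tz":0,"spin":0}]'| grep -E 'time|ee_pos|contact';python3 -m pendant '[{"tx":0.002,"ty":0,"tz":0,"spin":0},{"tx":0.004,"ty":0,"tz":0,"spin":0},{"tx":0.006,"ty":0,"tz":0,"spin":0},{"tx":0.008,"ty":0,"tz":0,"spin":0},{"tx":0.01,"ty":0,"tz":0,"spin":0}]'| grep -E 'time|ee_pos|contact'; done;  python3 -m pendant '[{"tx":0.0015,"ty":0,"tz":0,"spin":0},{"tx":0.003,"ty":0,"tz":0,"spin":0},{"tx":0.0045,"ty":0,"tz":0,"spin":0},{"tx":0.006,"ty":0,"tz":0,"spin":0}]'| grep -E 'time|ee_pos|contact';python3 -c "
from h import *
s=telemetry.observe();print(s['moment'])"
```

```text
time: 16.75
ee_pos: [0.5943, 0.0238, 0.0906]
contact_force: [0.9, 0.5, -0.8]
time: 17.38
ee_pos: [0.5844, 0.0251, 0.0906]
contact_force: [1.5, -0.5, -0.1]
time: 17.88
ee_pos: [0.5785, 0.0258, 0.0906]
contact_force: [1.5, -0.2, -0.3]
[-0.03798496 -0.25402607  0.02043061]
```

```bash
python3 -m pendant '[{"tx":0.001,"ty":0,"tz":0,"spin":0},{"tx":0.002,"ty":0,"tz":0,"spin":0}]'| grep -E 'time|ee_pos|contact';python3 -m pendant '[{"tx":0.001,"ty":0,"tz":0,"spin":0},{"tx":0.0015,"ty":0,"tz":0,"spin":0}]'| grep -E 'ee_pos|contact'; python3 -m pendant '[{"tx":0.0005,"ty":0,"tz":0,"spin":0},{"tx":0.001,"ty":0,"tz":0,"spin":0}]'| grep -E 'time|ee_pos|contact'
```

```text
time: 18.12
ee_pos: [0.5765, 0.0261, 0.0907]
contact_force: [1.8, -0.5, -0.8]
ee_pos: [0.575, 0.0263, 0.0907]
contact_force: [2.2, -0.4, 0.4]
time: 18.62
ee_pos: [0.5741, 0.0264, 0.0907]
contact_force: [2.1, -0.7, 0.6]
```

```bash
python3 -m pendant '[{"tx":0.0005,"ty":0,"tz":0,"spin":0},{"tx":0.001,"ty":0,"tz":0,"spin":0}]'| grep -E 'time|ee_pos|contact';python3 -m pendant '[{"tx":0.0005,"ty":0,"tz":0,"spin":0},{"tx":0.001,"ty":0,"tz":0,"spin":0}]'| grep -E 'ee_pos|contact'
```

```text
time: 18.88
ee_pos: [0.5732, 0.0265, 0.0907]
contact_force: [2.7, -0.4, 0.9]
ee_pos: [0.5723, 0.0266, 0.0908]
contact_force: [2.8, -0.1, 0.8]
```

```bash
python3 -m pendant '[{"tx":0.0007,"ty":0,"tz":-0.0003,"spin":0},{"tx":0.0014,"ty":0,"tz":-0.0005,"spin":0},{"tx":0.002,"ty":0,"tz":-0.0007,"spin":0}]'| grep -E 'time|ee_pos|contact';python3 -m pendant '[{"tx":0.0007,"ty":0,"tz":-0.0002,"spin":0},{"tx":0.0014,"ty":0,"tz":-0.0004,"spin":0},{"tx":0.002,"ty":0,"tz":-0.0006,"spin":0}]'| grep -E 'time|ee_pos|contact'
```

```text
time: 19.5
ee_pos: [0.5702, 0.0269, 0.0914]
contact_force: [2.5, -0.2, 0.7]
time: 19.88
ee_pos: [0.5682, 0.0271, 0.092]
contact_force: [2.9, -0.0, 0.8]
```

```bash
python3 -m pendant '[{"tx":0.001,"ty":0,"tz":-0.0004,"spin":0},{"tx":0.002,"ty":0,"tz":-0.0008,"spin":0},{"tx":0.003,"ty":0,"tz":-0.0011,"spin":0}]'| grep -E 'time|ee_pos|contact';python3 -m pendant '[{"tx":0.001,"ty":0,"tz":-0.0003,"spin":0},{"tx":0.002,"ty":0,"tz":-0.0007,"spin":0},{"tx":0.003,"ty":0,"tz":-0.001,"spin":0}]'| grep -E 'time|ee_pos|contact';python3 -c "
from h import *
s=telemetry.observe();print(s['moment'])"
```

```text
time: 20.25
ee_pos: [0.5651, 0.0275, 0.0931]
contact_force: [3.1, 0.3, 1.3]
time: 20.62
ee_pos: [0.5621, 0.0279, 0.0941]
contact_force: [2.5, -0.2, 1.3]
[-0.02393277 -0.77314734 -0.01723542]
```

```bash
python3 -m pendant '[{"tx":0.001,"ty":0,"tz":-0.0005,"spin":0},{"tx":0.002,"ty":0,"tz":-0.0009,"spin":0},{"tx":0.003,"ty":0,"tz":-0.0012,"spin":0}]'| grep -E 'time|ee_pos|contact';python3 -m pendant '[{"tx":0.001,"ty":0,"tz":-0.0003,"spin":0},{"tx":0.002,"ty":0,"tz":-0.0007,"spin":0},{"tx":0.003,"ty":0,"tz":-0.001,"spin":0}]'| grep -E 'time|ee_pos|contact'
```

```text
time: 21.0
ee_pos: [0.559, 0.0283, 0.0952]
contact_force: [1.8, -0.7, 1.1]
time: 21.38
ee_pos: [0.556, 0.0287, 0.0962]
contact_force: [0.7, -0.1, -1.9]
```

```bash
python3 -m pendant '[{"tx":0.001,"ty":0,"tz":-0.0003,"spin":0},{"tx":0.002,"ty":0,"tz":-0.0006,"spin":0},{"tx":0.003,"ty":0,"tz":-0.0009,"spin":0}]'| grep -E 'time|ee_pos|contact';python3 -m pendant '[{"tx":0.001,"ty":0,"tz":-0.0003,"spin":0},{"tx":0.002,"ty":0,"tz":-0.0006,"spin":0},{"tx":0.003,"ty":0,"tz":-0.0009,"spin":0}]'| grep -E 'time|ee_pos|contact'
python3 - <<'E'
from h import *
p=optics.grab_frame('wrist')
cv2.imwrite('pics/c.png',cv2.resize(cv2.cvtColor(p['color'],cv2.COLOR_RGB2BGR)[0:250,150:370],(660,600)))
E
```

```text
time: 21.75
ee_pos: [0.5529, 0.0291, 0.097]
contact_force: [0.4, -0.4, -0.3]
time: 22.12
ee_pos: [0.5501, 0.0295, 0.098]
contact_force: [0.4, -1.2, -0.7]
```

View pics/c.png

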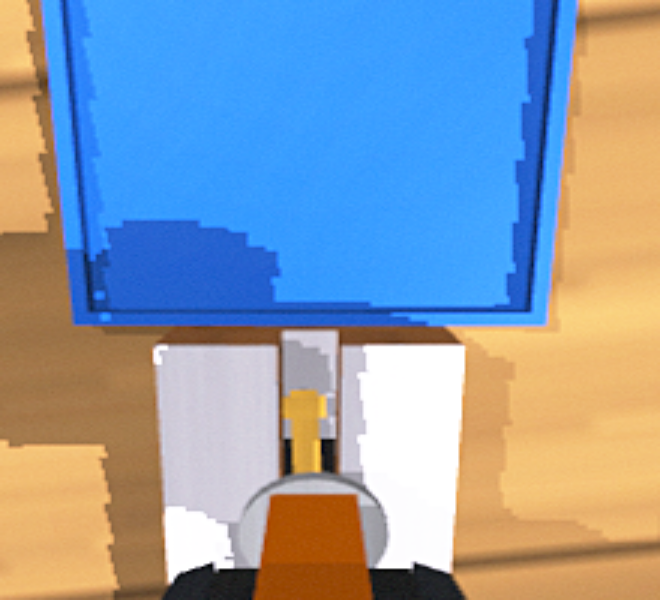

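The key has tipped forward over the pad: its brass tip is on the front floor at (305,393) and the prong is still behind it.

```bash
python3 -m pendant '[{"tx":0.001,"ty":0,"tz":-0.0003,"spin":0},{"tx":0.002,"ty":0,"tz":-0.0006,"spin":0},{"tx":0.003,"ty":0,"tz":-0.0008,"spin":0},{"tx":0.005,"ty":0,"tz":-0.0008,"spin":0}]'| grep -E 'time|ee_pos|contact';python3 -m pendant '[{"tx":0.002,"ty":0,"tz":0,"spin":0},{"tx":0.004,"ty":0,"tz":0,"spin":0},{"tx":0.006,"ty":0,"tz":0,"spin":0}]'| grep -E 'time|ee_pos|contact'
```

```text
time: 22.68
ee_pos: [0.5452, 0.0301, 0.0988]
contact_force: [0.1, 0.5, -0.9]
time: 23.05
ee_pos: [0.5392, 0.0309, 0.0989]
contact_force: [0.4, -0.3, -0.5]
```

```bash
python3 -m pendant '[{"tx":0.002,"ty":0,"tz":0.0005,"spin":0},{"tx":0.004,"ty":0,"tz":0.0012,"spin":0},{"tx":0.006,"ty":0,"tz":0.0018,"spin":0}]'| grep -E 'time|ee_pos|contact';python3 -m pendant '[{"tx":0.002,"ty":0,"tz":0.0007,"spin":0},{"tx":0.004,"ty":0,"tz":0.0014,"spin":0},{"tx":0.006,"ty":0,"tz":0.002,"spin":0}]'| grep -E 'time|ee_pos|contact'
```

```text
time: 23.42
ee_pos: [0.5334, 0.0316, 0.0972]
contact_force: [0.3, -0.3, 0.8]
time: 23.8
ee_pos: [0.5274, 0.0324, 0.0951]
contact_force: [1.2, -0.6, 1.2]
```

```bash
python3 -m pendant '[{"tx":0.002,"ty":0,"tz":0.0005,"spin":0},{"tx":0.004,"ty":0,"tz":0.0012,"spin":0},{"tx":0.006,"ty":0,"tz":0.0018,"spin":0}]'| grep -E 'time|ee_pos|contact';python3 -m pendant '[{"tx":0.002,"ty":0,"tz":0.0006,"spin":0},{"tx":0.004,"ty":0,"tz":0.0013,"spin":0},{"tx":0.006,"ty":0,"tz":0.0019,"spin":0}]'| grep -E 'time|ee_pos|contact'
```

```text
time: 24.18
ee_pos: [0.5213, 0.0332, 0.0931]
contact_force: [0.7, -0.0, -0.3]
time: 24.55
ee_pos: [0.5154, 0.0339, 0.0913]
contact_force: [0.8, 0.6, -0.3]
```

```bash
python3 -m pendant '[{"tx":0.002,"ty":0,"tz":0.0002,"spin":0},{"tx":0.004,"ty":0,"tz":0.0004,"spin":0},{"tx":0.006,"ty":0,"tz":0.0005,"spin":0}]'| grep -E 'time|ee_pos|contact'
```

```text
time: 24.92
ee_pos: [0.5095, 0.0347, 0.0908]
contact_force: [0.7, -1.3, -0.9]
```

```bash
python3 -m pendant '[{"tx":0.003,"ty":0,"tz":0,"spin":0},{"tx":0.006,"ty":0,"tz":0,"spin":0},{"tx":0.009,"ty":0,"tz":0,"spin":0},{"tx":0.012,"ty":0,"tz":0,"spin":0}]'| grep -E 'time|ee_pos|contact';python3 -m pendant '[{"tx":0.003,"ty":0,"tz":0,"spin":0},{"tx":0.006,"ty":0,"tz":0,"spin":0},{"tx":0.009,"ty":0,"tz":0,"spin":0},{"tx":0.012,"ty":0,"tz":0,"spin":0}]'| grep -E 'time|ee_pos|contact'
python3 - <<'E'
from h import *
p=optics.grab_frame('wrist')
cv2.imwrite('pics/d.png',cv2.resize(cv2.cvtColor(p['color'],cv2.COLOR_RGB2BGR)[50:300,150:370],(660,600)))
E
```

```text
time: 25.42
ee_pos: [0.4974, 0.0362, 0.0908]
contact_force: [0.4, 0.2, -1.1]
time: 25.92
ee_pos: [0.4856, 0.0378, 0.0909]
contact_force: [-0.2, 0.1, -0.8]
```

View pics/d.png

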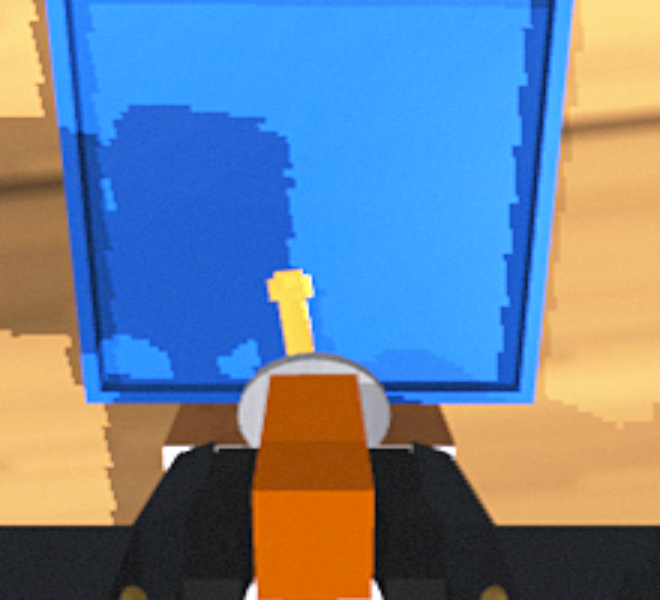

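The key's blade is hanging into the tray at (292,285 in the crop), with the bow still on the mouth edge. I'll push on past the mouth, then go a little lower, staying above the rim.

```bash
python3 -m pendant '[{"tx":0.003,"ty":0,"tz":0,"spin":0},{"tx":0.006,"ty":0,"tz":0,"spin":0},{"tx":0.009,"ty":0,"tz":0,"spin":0},{"tx":0.012,"ty":0,"tz":0,"spin":0}]'| grep -E 'time|ee_pos|contact';python3 -m pendant '[{"tx":0.002,"ty":0,"tz":0.001,"spin":0},{"tx":0.004,"ty":0,"tz":0.002,"spin":0},{"tx":0.007,"ty":0,"tz":0.002,"spin":0},{"tx":0.01,"ty":0,"tz":0.002,"spin":0},{"tx":0.013,"ty":0,"tz":0.002,"spin":0}]'| grep -E 'time|ee_pos|contact'
python3 - <<'E'
from h import *
p=optics.grab_frame('wrist');q=optics.grab_frame('side')
for n,c in (('w',p),('s',q)):
    for r in optics.place_of(c,'key')[:2]: print(n,np.round(r['location'],4),round(r['confidence'],2))
a=cv2.resize(cv2.cvtColor(p['color'],cv2.COLOR_RGB2BGR)[50:300,150:370],(396,450))
b=cv2.resize(cv2.cvtColor(q['color'],cv2.COLOR_RGB2BGR)[170:270,220:308],(396,450),interpolation=cv2.INTER_CUBIC)
cv2.imwrite('pics/e.png',np.hstack([a,b]))
E
```

```text
time: 26.48
ee_pos: [0.4736, 0.0393, 0.0908]
contact_force: [0.0, 0.1, -0.6]
time: 27.1
ee_pos: [0.4608, 0.041, 0.0889]
contact_force: [-0.6, 0.0, -0.5]
s [0.4787 0.0325 0.0035] 0.39
```

View pics/e.png

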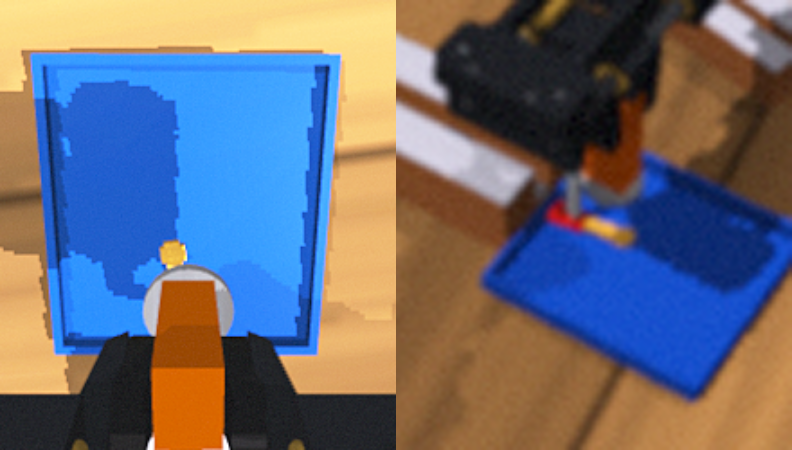

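The key appears to lie in the tray (side view: red bow at px ~(565,215) and brass at (610,232) in the montage, both inside the blue walls). I'll lift clear, go above the holder, and check the key numerically.

```bash
python3 -m pendant '[{"tx":0,"ty":0,"tz":-0.008,"spin":0},{"tx":0,"ty":0,"tz":-0.025,"spin":0},{"tx":0,"ty":0,"tz":-0.05,"spin":0},{"tx":0,"ty":0,"tz":-0.075,"spin":0},{"tx":0,"ty":0,"tz":-0.095,"spin":0},{"tx":0,"ty":0,"tz":-0.1,"spin":0}]' | grep -E 'time|ee_pos|contact'
python3 -m pendant '[{"tx":-0.004,"ty":-0.015,"tz":0,"spin":-0.005},{"tx":-0.013,"ty":-0.045,"tz":0,"spin":-0.015},{"tx":-0.025,"ty":-0.085,"tz":0,"spin":-0.025},{"tx":-0.037,"ty":-0.125,"tz":0,"spin":-0.035},{"tx":-0.049,"ty":-0.165,"tz":0,"spin":-0.05},{"tx":-0.061,"ty":-0.205,"tz":0,"spin":-0.065},{"tx":-0.073,"ty":-0.245,"tz":0,"spin":-0.075},{"tx":-0.085,"ty":-0.285,"tz":0,"spin":-0.085},{"tx":-0.094,"ty":-0.315,"tz":0,"spin":-0.095},{"tx":-0.097,"ty":-0.3283,"tz":0,"spin":-0.095},{"tx":-0.097,"ty":-0.3283,"tz":0,"spin":-0.095}]'
python3 - <<'E'
from h import *
s=telemetry.observe();print(s['ee_pos'],s['moment'],np.round(s['eef_rot'],4).tolist(),np.degrees(np.arctan2(-s['eef_rot'][1][0],-s['eef_rot'][0][0])))
S=np.array(s['ee_pos']);R=np.array(s['eef_rot']); tip=S-.024*R[:,0]+.075*R[:,2]
for c in ['top','side']:
    p=optics.grab_frame(c); np.save('f_%s.npy'%c,p,allow_pickle=True); print(c,'tip px',px(p,tip))
    for q in ['key','tray','pick','pick_tip','holder']:
        for r in optics.place_of(p,q)[:2]: print(c,q,np.round(r['location'],4),round(r['confidence'],2))
    h=cv2.cvtColor(p['color'],cv2.COLOR_RGB2HSV); u0,v0=px(p,[.445,.043,.004]).astype(int)
    img=p['color'].astype(int)
    w=40
    for n,M in (('red',(img[...,0]>100)&(img[...,1]<70)&(img[...,2]<110)),('brass',(img[...,0]>130)&(img[...,1]>100)&(img[...,2]<110))):
        M[:v0-w]=0;M[v0+w:]=0;M[:,:u0-w]=0;M[:,u0+w:]=0
        # only inside tray footprint
        v,u=np.nonzero(M); P=np.array([ray(p,a,b,.009)[:2] for a,b in zip(u,v)]).reshape(-1,2)
        k=(abs(P[:,0]-.445)<.075)&(abs(P[:,1]-.043)<.065); P=P[k]
        if len(P): print(c,n,len(P),P.mean(0),P.min(0),P.max(0))
E
```

```text
time: 28.05
ee_pos: [0.4614, 0.0409, 0.1902]
contact_force: [0.4, 0.1, -2.0]
time: 29.42
ee_pos: [0.5151, -0.297, 0.1882]
eef_rot: [[-0.999, 0.034, -0.001], [0.034, 0.999, 0.001], [0.001, 0.001, -1.0]]
contact_force: [0.5, 0.5, -2.0]
opening: 0.0177
grasp_force: 29.9
[ 0.51512044 -0.29699483  0.18821621] [-0.01246914  0.00437415  0.00103879] [[-0.9994, 0.0337, -0.0009], [0.0337, 0.9994, 0.0009], [0.0009, 0.0009, -1.0]] -1.9291060004796228
top tip px [381.56254935 171.38970592]
top key [0.4787 0.0386 0.0019] 0.62
top key [ 0.5386 -0.3003  0.1133] 0.29
top tray [ 0.4387  0.0448 -0.0033] 0.98
top pick [ 0.5133 -0.2979  0.1583] 0.6
top pick_tip [0.4762 0.0368 0.0021] 0.6
top pick_tip [ 0.5351 -0.3011  0.1141] 0.52
top holder [ 5.194e-01 -2.970e-01  3.000e-04] 0.78
top red 25 [0.49453823 0.0335715 ] [0.48779818 0.02935426] [0.50096222 0.03983976]
top brass 240 [0.43643878 0.0695128 ] [ 0.37023459 -0.01988302] [0.51974075 0.10782513]
side tip px [293.48819997 106.45013496]
side key [0.4771 0.0361 0.006 ] 0.49
side tray [0.4447 0.046  0.0022] 0.81
side pick_tip [0.4807 0.0335 0.0061] 0.73
side pick_tip [ 0.5422 -0.293   0.1152] 0.64
side holder [ 0.5212 -0.2928  0.0016] 0.87
side red 53 [0.49995942 0.03846957] [0.48129278 0.00944784] [0.51984876 0.07079114]
side brass 108 [0.40563972 0.03743234] [ 0.37049112 -0.02192594] [0.47828124 0.10773976]
```

The key is in the tray, but its rear end is close to the tray wall and might be leaning on the rim. I'll take a closer look with the wrist camera while still holding the pick.

```bash
python3 -m pendant '[{"tx":-0.003,"ty":0.015,"tz":0,"spin":0.005},{"tx":-0.008,"ty":0.05,"tz":0,"spin":0.015},{"tx":-0.016,"ty":0.095,"tz":0,"spin":0.03},{"tx":-0.023,"ty":0.14,"tz":0,"spin":0.045},{"tx":-0.03,"ty":0.185,"tz":0,"spin":0.06},{"tx":-0.038,"ty":0.23,"tz":0,"spin":0.075},{"tx":-0.046,"ty":0.275,"tz":0,"spin":0.085},{"tx":-0.052,"ty":0.31,"tz":0,"spin":0.095},{"tx":-0.054,"ty":0.329,"tz":0,"spin":0.095},{"tx":-0.054,"ty":0.329,"tz":0,"spin":0.095}]' | grep -E 'time|ee_pos'
python3 - <<'E'
from h import *
p=optics.grab_frame('wrist');np.save('g.npy',p,allow_pickle=True)
u,v=px(p,[.48,.036,.006]).astype(int); print(u,v)
for r in optics.place_of(p,'key')[:2]: print(np.round(r['location'],4),r['confidence'])
x0=max(0,u-55);y0=max(0,v-50); q=optics.grab_frame('side')
a=cv2.resize(cv2.cvtColor(p['color'],cv2.COLOR_RGB2BGR)[y0:y0+100,x0:x0+110],(440,400),interpolation=cv2.INTER_CUBIC)
u,v=px(q,[.48,.036,.006]).astype(int);b=cv2.resize(cv2.cvtColor(q['color'],cv2.COLOR_RGB2BGR)[v-25:v+25,u-20:u+20],(320,400),interpolation=cv2.INTER_CUBIC)
print(x0,y0);cv2.imwrite('pics/g.png',np.hstack([a,b]))
E
```

```text
time: 31.28
ee_pos: [0.58, 0.0309, 0.1888]
245 66
[0.4457 0.0386 0.0039] 0.15
190 16
```

View pics/g.png

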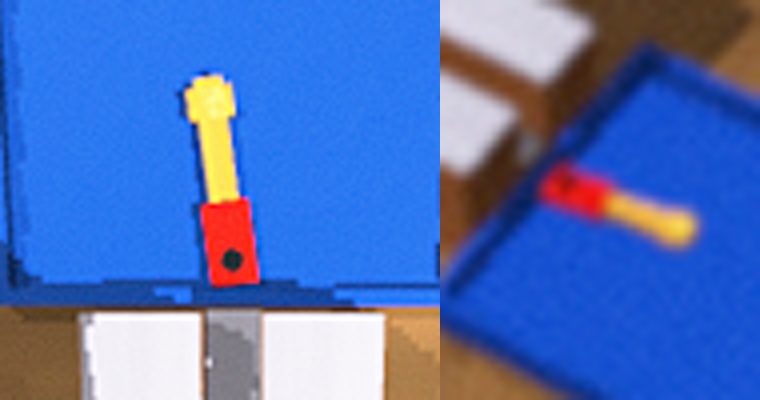

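The key is inside the tray, with its blade tip at (210,75) and the bow's rear edge at row 285 by the inner wall (rim at rows 290–305). I'll check whether it lies flat.

```bash
python3 - <<'E'
from h import *
p=np.load('g.npy',allow_pickle=True).item()
P=lambda x,y,z: ray(p,190+x/4,16+y/4,z)
tip=P(210,74,.009)
for z in (.009,.013,.017): r=P(234,285.5,z); print(z,r,np.linalg.norm(r-tip)*1000,'bowfront',P(224,201,.009+(z-.009)*.58))
print('bow width mm z9',np.linalg.norm(P(210,286,.009)-P(258.5,284,.009))*1000,'front',np.linalg.norm(P(200,205,.009)-P(247,200,.009))*1000)
print('rim outer',P(234,305,.012),'rim inner',P(290,290,.012),P(290,283,.004), 'cam',-np.array(p['R']).T@np.array(p['t']))
img=p['color'].astype(int)
for u in (240,244,248,252,256,262,266): print(u,[tuple(img[v,u]) for v in range(82,95)])
E
```

```text
0.009 [0.4998105  0.03625765 0.009     ] 48.76053537590277 bowfront [0.47975313 0.03642498 0.009     ]
0.013 [0.4997845  0.03632688 0.013     ] 48.897544090998124 bowfront [0.47987505 0.03646398 0.01132   ]
0.017 [0.49975851 0.0363961  0.017     ] 49.35950528104624 bowfront [0.47999697 0.03650299 0.01364   ]
bow width mm z9 12.251501970272228 front 11.703926994592006
rim outer [0.50441718 0.03569508 0.012     ] rim inner [0.50262509 0.05007995 0.012     ] [0.50104825 0.05047043 0.004     ] cam [0.49760284 0.04213591 0.34866984]
240 [(np.int64(14), np.int64(72), np.int64(151)), (np.int64(12), np.int64(67), np.int64(149)), (np.int64(16), np.int64(69), np.int64(149)), (np.int64(24), np.int64(73), np.int64(157)), (np.int64(29), np.int64(76), np.int64(160)), (np.int64(23), np.int64(66), np.int64(150)), (np.int64(27), np.int64(66), np.int64(148)), (np.int64(21), np.int64(73), np.int64(159)), (np.int64(19), np.int64(70), np.int64(159)), (np.int64(29), np.int64(73), np.int64(156)), (np.int64(59), np.int64(57), np.int64(95)), (np.int64(103), np.int64(65), np.int64(33)), (np.int64(163), np.int
[... 2888 characters left out ...]
t64(123)), (np.int64(105), np.int64(68), np.int64(31)), (np.int64(213), np.int64(203), np.int64(212))]
266 [(np.int64(39), np.int64(118), np.int64(241)), (np.int64(44), np.int64(120), np.int64(242)), (np.int64(44), np.int64(120), np.int64(241)), (np.int64(34), np.int64(117), np.int64(240)), (np.int64(42), np.int64(126), np.int64(249)), (np.int64(36), np.int64(102), np.int64(229)), (np.int64(29), np.int64(69), np.int64(151)), (np.int64(23), np.int64(69), np.int64(156)), (np.int64(22), np.int64(69), np.int64(159)), (np.int64(16), np.int64(72), np.int64(166)), (np.int64(61), np.int64(62), np.int64(125)), (np.int64(105), np.int64(66), np.int64(29)), (np.int64(214), np.int64(203), np.int64(212))]
```

The bow's rear sits right against the tray's inner wall, so I can't rule out a lean. I'll touch the bow lightly from above with the prong (flat means contact at tip z of about 9 mm), then slide it off the wall.

```bash
python3 -m pendant '[{"tx":0.015,"ty":-0.001,"tz":0,"spin":0},{"tx":0.045,"ty":-0.003,"tz":0,"spin":0},{"tx":0.08,"ty":-0.005,"tz":0.005,"spin":0},{"tx":0.105,"ty":-0.0063,"tz":0.02,"spin":0},{"tx":0.116,"ty":-0.0063,"tz":0.045,"spin":0},{"tx":0.116,"ty":-0.0063,"tz":0.07,"spin":0},{"tx":0.116,"ty":-0.0063,"tz":0.085,"spin":0},{"tx":0.116,"ty":-0.0063,"tz":0.093,"spin":0},{"tx":0.116,"ty":-0.0063,"tz":0.096,"spin":0},{"tx":0.116,"ty":-0.0063,"tz":0.096,"spin":0}]'| grep -E 'time|ee_pos|contact'
python3 -m pendant '[{"tx":0,"ty":0,"tz":0.001,"spin":0},{"tx":0,"ty":0,"tz":0.0015,"spin":0},{"tx":0,"ty":0,"tz":0.0015,"spin":0}]'| grep -E 'ee_pos|contact'
python3 -m pendant '[{"tx":0,"ty":0,"tz":0.001,"spin":0},{"tx":0,"ty":0,"tz":0.001,"spin":0}]'| grep -E 'ee_pos|contact'
python3 -m pendant '[{"tx":0,"ty":0,"tz":0.001,"spin":0},{"tx":0,"ty":0,"tz":0.001,"spin":0}]'| grep -E 'time|ee_pos|contact'
```

```text
time: 32.67
ee_pos: [0.4645, 0.0383, 0.0931]
contact_force: [-0.3, -0.3, -0.9]
ee_pos: [0.4643, 0.0386, 0.0914]
contact_force: [0.4, -1.0, -2.5]
ee_pos: [0.4642, 0.0385, 0.0903]
contact_force: [-0.3, 0.2, -1.2]
time: 33.55
ee_pos: [0.4642, 0.0385, 0.0893]
contact_force: [0.0, 0.8, -1.1]
```

```bash
python3 -m pendant '[{"tx":0,"ty":0,"tz":0.001,"spin":0},{"tx":0,"ty":0,"tz":0.0015,"spin":0},{"tx":0,"ty":0,"tz":0.0015,"spin":0}]'| grep -E 'ee_pos|contact'
python3 -m pendant '[{"tx":0,"ty":0,"tz":0.001,"spin":0},{"tx":0,"ty":0,"tz":0.0015,"spin":0},{"tx":0,"ty":0,"tz":0.0015,"spin":0}]'| grep -E 'ee_pos|contact'
python3 -m pendant '[{"tx":0,"ty":0,"tz":0.0007,"spin":0},{"tx":0,"ty":0,"tz":0.0007,"spin":0}]'| grep -E 'time|ee_pos|contact'
```

```text
ee_pos: [0.4642, 0.0385, 0.0878]
contact_force: [0.4, -0.0, 0.1]
ee_pos: [0.4643, 0.0385, 0.0863]
contact_force: [-0.6, 0.5, -0.9]
time: 34.55
ee_pos: [0.4643, 0.0385, 0.0856]
contact_force: [0.4, -0.6, -1.1]
```

There's no contact down to tip z of about 10.8 mm, below what any lean on the rim would give, so the key is lying in the tray. Returning the pick.

```bash
python3 -m pendant '[{"tx":0,"ty":0,"tz":-0.008,"spin":0},{"tx":0,"ty":0,"tz":-0.025,"spin":0},{"tx":0,"ty":0,"tz":-0.05,"spin":0},{"tx":0,"ty":0,"tz":-0.075,"spin":0},{"tx":0,"ty":0,"tz":-0.095,"spin":0},{"tx":0,"ty":0,"tz":-0.1,"spin":0}]' | grep -E 'time|ee_pos|contact'
python3 -m pendant '[{"tx":-0.004,"ty":-0.015,"tz":0,"spin":-0.005},{"tx":-0.013,"ty":-0.045,"tz":0,"spin":-0.015},{"tx":-0.025,"ty":-0.085,"tz":0,"spin":-0.025},{"tx":-0.037,"ty":-0.125,"tz":0,"spin":-0.035},{"tx":-0.048,"ty":-0.165,"tz":0,"spin":-0.05},{"tx":-0.06,"ty":-0.205,"tz":0,"spin":-0.065},{"tx":-0.071,"ty":-0.245,"tz":0,"spin":-0.075},{"tx":-0.082,"ty":-0.285,"tz":0,"spin":-0.085},{"tx":-0.09,"ty":-0.313,"tz":0,"spin":-0.095},{"tx":-0.0934,"ty":-0.3262,"tz":0,"spin":-0.095},{"tx":-0.0934,"ty":-0.3262,"tz":0,"spin":-0.095}]'
python3 - <<'E'
from h import *
s=telemetry.observe();S=np.array(s['ee_pos']);R=np.array(s['eef_rot']);print(S,np.degrees(np.arctan2(-R[1,0],-R[0,0])), 'need tx,ty,tz',R.T@(np.array([.5155,-.2969,.083])-S))
p=optics.grab_frame('side'); tip=S-.024*R[:,0]+.075*R[:,2]; print(px(p,tip))
img=p['color'].astype(int);M=(img[...,0]>120)&(img[...,1]<130)&(img[...,2]<60)
E
```

```text
time: 35.3
ee_pos: [0.4646, 0.0385, 0.187]
contact_force: [-0.4, 0.1, -1.2]
time: 36.67
ee_pos: [0.5151, -0.2969, 0.1851]
eef_rot: [[-0.999, 0.034, -0.001], [0.034, 0.999, 0.001], [0.001, 0.001, -1.0]]
contact_force: [-0.3, 1.1, -0.1]
opening: 0.0173
grasp_force: 29.9
[ 0.51514041 -0.29689328  0.18507949] -1.9255321090584203 need tx,ty,tz [-4.40251389e-04 -8.09281133e-05  1.02079141e-01]
[293.40130087 107.41073676]
```

```bash
python3 -m pendant '[{"tx":-0.0004,"ty":0,"tz":0.015,"spin":0},{"tx":-0.0004,"ty":0,"tz":0.04,"spin":0},{"tx":-0.0004,"ty":0,"tz":0.052,"spin":0},{"tx":-0.0004,"ty":0,"tz":0.06,"spin":0},{"tx":-0.0004,"ty":0,"tz":0.068,"spin":0},{"tx":-0.0004,"ty":0,"tz":0.078,"spin":0},{"tx":-0.0004,"ty":0,"tz":0.088,"spin":0},{"tx":-0.0004,"ty":0,"tz":0.096,"spin":0},{"tx":-0.0004,"ty":0,"tz":0.1,"spin":0},{"tx":-0.0004,"ty":0,"tz":0.1,"spin":0}]'| grep -E 'time|ee_pos|contact'
python3 -m pendant '[{"tx":0,"ty":0,"tz":0.0007,"spin":0},{"tx":0,"ty":0,"tz":0.0014,"spin":0},{"tx":0,"ty":0,"tz":0.0014,"spin":0}]'| grep -E 'time|ee_pos|contact'
python3 -m pendant '[{"tx":0,"ty":0,"tz":0.0003,"spin":0},{"tx":0,"ty":0,"tz":0.0005,"spin":0},{"tx":0,"ty":0,"tz":0.0005,"spin":0}]'| grep -E 'time|ee_pos|contact'
```

```text
time: 37.98
ee_pos: [0.5157, -0.2969, 0.0855]
contact_force: [0.3, 0.4, -0.7]
time: 38.35
ee_pos: [0.5157, -0.2969, 0.0843]
contact_force: [0.4, 0.6, -0.9]
time: 38.72
ee_pos: [0.5157, -0.297, 0.0838]
contact_force: [-0.7, -0.8, -1.0]
```

```bash
python3 -m pendant '[{"tx":0,"ty":0,"tz":0.0003,"spin":0},{"tx":0,"ty":0,"tz":0.0005,"spin":0},{"tx":0,"ty":0,"tz":0.0005,"spin":0}]'| grep -E 'time|ee_pos|contact'
python3 -m pendant '[{"tx":0,"ty":0,"tz":0.0003,"spin":0},{"tx":0,"ty":0,"tz":0.0003,"spin":0}]'| grep -E 'time|ee_pos|contact'
```

```text
time: 39.1
ee_pos: [0.5157, -0.2969, 0.0832]
contact_force: [-1.2, 0.0, -2.0]
time: 39.35
ee_pos: [0.5158, -0.2969, 0.083]
contact_force: [-0.2, 0.6, -0.6]
```

```bash
python3 -m pendant '[{"tx":0,"ty":0,"tz":0.0002,"spin":0},{"tx":0,"ty":0,"tz":0.0003,"spin":0},{"tx":0,"ty":0,"tz":0.0003,"spin":0}]'| grep -E 'time|ee_pos|contact'
```

```text
time: 39.72
ee_pos: [0.5158, -0.297, 0.083]
contact_force: [-1.0, 1.0, 6.2]
```

Seated: the flange is resting on the holder. Release, wait for the fingers to open fully, and withdraw.

```bash
python3 -m pendant '[{"tx":0,"ty":0,"tz":-0.0002,"spin":0},{"tx":0,"ty":0,"tz":-0.0002,"spin":0},{"tx":0,"ty":0,"tz":-0.0002,"spin":0},{"tx":0,"ty":0,"tz":-0.0002,"spin":0},{"tx":0,"ty":0,"tz":-0.0002,"spin":0},{"tx":0,"ty":0,"tz":-0.0002,"spin":0},{"tx":0,"ty":0,"tz":-0.0002,"spin":0}]' 0| grep -E 'time|ee_pos|contact|opening'
python3 -m pendant '[{"tx":0,"ty":0,"tz":-0.01,"spin":0},{"tx":0,"ty":0,"tz":-0.03,"spin":0},{"tx":0,"ty":0,"tz":-0.06,"spin":0},{"tx":0,"ty":0,"tz":-0.1,"spin":0},{"tx":0,"ty":0,"tz":-0.14,"spin":0},{"tx":-0.01,"ty":0.002,"tz":-0.173,"spin":0},{"tx":-0.01,"ty":0.002,"tz":-0.173,"spin":0},{"tx":-0.01,"ty":0.002,"tz":-0.173,"spin":0}]'
python3 - <<'E'
from h import *
p=optics.grab_frame('wrist'); img=p['color'].astype(int)
M=((img[...,0]>220)&(img[...,1]>90)&(img[...,2]<70)); M[:, :215]=0; M[:,290:]=0; M[:130]=0; M[200:]=0
n,l,st,ce=cv2.connectedComponentsWithStats(M.astype(np.uint8)); k=1+np.argmax(st[1:,4])
v,u=np.nonzero(l==k); P=np.array([ray(p,a,b,.116)[:2] for a,b in zip(u,v)]); print(st[k],cv2.minAreaRect((P*1000).astype(np.float32)))
for c in ('top','side'):
    p=optics.grab_frame(c)
    for q in ['pick','pick_tip','holder','key','jar','terminal','ham']:
        for r in optics.place_of(p,q)[:2]: print(c,q,np.round(r['location'],3),round(r['confidence'],2))
E
```

```text
time: 40.6
ee_pos: [0.5157, -0.2969, 0.0829]
contact_force: [1.1, -0.5, 0.5]
opening: 0.0855
time: 41.6
ee_pos: [0.5254, -0.295, 0.2551]
eef_rot: [[-0.999, 0.033, -0.001], [0.033, 0.999, 0.001], [0.001, 0.001, -1.0]]
contact_force: [0.1, -0.1, -0.0]
opening: 0.0882
grasp_force: 0.0
[243 154  18  24 432] ((516.16796875, -296.0821533203125), (16.48008918762207, 22.634845733642578), 88.06328582763672)
top pick [ 0.514 -0.299  0.052] 0.5
top pick_tip [ 0.539 -0.299  0.009] 0.46
top pick_tip [0.728 0.28  0.003] 0.38
top holder [ 0.515 -0.297 -0.003] 0.92
top key [0.477 0.038 0.   ] 0.59
top jar [0.512 0.289 0.006] 0.84
top terminal [0.731 0.28  0.001] 0.92
top ham [ 0.714 -0.282  0.002] 0.57
side pick [ 0.519 -0.3    0.051] 0.74
side pick_tip [ 0.541 -0.294  0.012] 0.58
side key [0.481 0.036 0.008] 0.41
side jar [0.505 0.284 0.001] 0.86
side jar [ 0.721 -0.285 -0.002] 0.74
side terminal [0.73  0.279 0.001] 0.83
side terminal [0.478 0.035 0.005] 0.67
side ham [ 0.719 -0.289 -0.002] 0.81
```

The pick stands where it was (within 0.3 mm and 0.5°), the key is in the tray, and the other goods haven't moved.

```bash
python3 -c "
from plant import ctrl; print(ctrl.sign_off())"
```

```text
the job is handed in; nothing more can be done
None
```

The key lies in the blue change tray, the pick is back upright in its holder and released, the other goods are where they were, and the job is handed in at about 42 s.

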